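# Press three glued inlays flush in the order they were glued

## Task

The inlays of these little plywood box panels were glued in turn and are now tacky: with the fingertips, press the round red inlay gently straight down, a little past flush against its springy underlay, so that it stays flush with its frame when let go, then do the same to the square blue one, then the oblong yellow one, in that order. The white inlay is still wet, so do not touch it or its frame. Leave the frames, jars and brush lying where they are; pick nothing up.

Things in the scene. Friction and masses are not known exactly. Their poses are not given: they have to be found in the camera images.
- red_frame: Loose square plywood frame, 90 x 90 mm and 20 mm high, 0.15 kg, lying flat on the 3 mm thick cutting mat (mat top at z = 0.003, so the frame's top is at z = 0.023). Origin: centre of its underside; z up, x and y along its sides. The opening in its middle holds the red inlay.
- red_top (a point): Centre of the top face of the red inlay: a red disc, 54 mm across. It stands 6 to 8 mm above the top of its frame at the start and slides straight down into the frame. The point moves with it and has the frame's axes.
- red_inlay (a joint): Travel of the red inlay (m): 0 = 8 mm above the frame's top, 0.008 = flush, its end stop; starts at 0 to 0.002. Tacky glue holds it where it is left (3 N moves it; no spring back). Under it a springy underlay (2 N per mm) gives up to 10 mm while it is pushed and returns when let go: past flush it feels springy, bottoming out hard at about 20 N. The underlay is not counted in this value.
- blue_frame: Loose square plywood frame, 90 x 90 mm and 20 mm high, 0.15 kg, lying flat on the 3 mm thick cutting mat (mat top at z = 0.003, so the frame's top is at z = 0.023). Origin: centre of its underside; z up, x and y along its sides. The opening in its middle holds the blue inlay.
- blue_top (a point): Centre of the top face of the blue inlay: a blue square, 50 x 50 mm. It stands 6 to 8 mm above the top of its frame at the start and slides straight down into the frame. The point moves with it and has the frame's axes.
- blue_inlay (a joint): Travel of the blue inlay (m): 0 = 8 mm above the frame's top, 0.008 = flush, its end stop; starts at 0 to 0.002. Tacky glue holds it where it is left (3 N moves it; no spring back). Under it a springy underlay (2 N per mm) gives up to 10 mm while it is pushed and returns when let go: past flush it feels springy, bottoming out hard at about 20 N. The underlay is not counted in this value.
- yellow_frame: Loose square plywood frame, 90 x 90 mm and 20 mm high, 0.15 kg, lying flat on the 3 mm thick cutting mat (mat top at z = 0.003, so the frame's top is at z = 0.023). Origin: centre of its underside; z up, x and y along its sides. The opening in its middle holds the yellow inlay.
- yellow_top (a point): Centre of the top face of the yellow inlay: a yellow oblong, 40 mm along the frame's x and 66 mm along its y. It stands 6 to 8 mm above the top of its frame at the start and slides straight down into the frame. The point moves with it and has the frame's axes.
- yellow_inlay (a joint): Travel of the yellow inlay (m): 0 = 8 mm above the frame's top, 0.008 = flush, its end stop; starts at 0 to 0.002. Tacky glue holds it where it is left (3 N moves it; no spring back). Under it a springy underlay (2 N per mm) gives up to 10 mm while it is pushed and returns when let go: past flush it feels springy, bottoming out hard at about 20 N. The underlay is not counted in this value.
- white_frame: Loose square plywood frame, 90 x 90 mm and 20 mm high, 0.15 kg, lying flat on the 3 mm thick cutting mat (mat top at z = 0.003, so the frame's top is at z = 0.023). Origin: centre of its underside; z up, x and y along its sides. The opening in its middle holds the white inlay.
- white_top (a point): Centre of the top face of the white inlay: a small white square, 34 x 34 mm (to be left alone). It stands 6 to 8 mm above the top of its frame at the start and slides straight down into the frame. The point moves with it and has the frame's axes.
- white_inlay (a joint): Travel of the white inlay (m): 0 = 8 mm above the frame's top, 0.008 = flush, its end stop; starts at 0 to 0.002. Tacky glue holds it where it is left (3 N moves it; no spring back). Under it a springy underlay (2 N per mm) gives up to 10 mm while it is pushed and returns when let go: past flush it feels springy, bottoming out hard at about 20 N. The underlay is not counted in this value.
- glue_jar: Small amber glue jar with a brass lid, 50 mm across, 58 mm tall, loose on the mat among the frames. Origin: centre of its underside.
- stain_jar: Clear jar with a red lid and paper label, 66 mm across, 85 mm tall, loose on the table to the robot's left of the mat. Origin: centre of its underside.
- brush: Small glue brush with a red handle, 170 mm long, about 20 mm high, lying loose on the table to the robot's right of the mat; it lies along its x axis. Origin: under its middle.
There are look-alikes about, which are no part of the job. What is shaped like the red_frame but orange or purple is not meant.

How it is judged (in metres and radians):
On the way, in this order (a step that is already met when the one before it is completed fails the run):
1. the red inlay is pressed flush (value of joint red_inlay above 0.0065 m), for 0.1 s.
2. the blue inlay is pressed flush (value of joint blue_inlay above 0.0065 m), for 0.1 s.
3. the yellow inlay is pressed flush (value of joint yellow_inlay above 0.0065 m), for 0.1 s.
At the end, for the whole second after the job is handed in: The red, blue and yellow inlays stand no more than 1.5 mm above flush, the white one is pressed in no more than 3.5 mm from its highest position, all frames lie flat within 15 mm of where they started and at rest, and the jars (upright) and the brush lie within 15 mm of where they started (value of joint each of red_inlay, blue_inlay, yellow_inlay above 0.0065 m and value of joint white_inlay below 0.0035 m and distance of each of red_frame, blue_frame, yellow_frame, white_frame, glue_jar, stain_jar, brush from where it was at the start of the episode below 0.015 m and height (world z) of each of red_frame, blue_frame, yellow_frame, white_frame below 0.006 m and angle between each of red_frame, blue_frame, yellow_frame, white_frame's own z axis and vertical below 0.05 rad and linear speed of each of red_frame, blue_frame, yellow_frame, white_frame below 0.02 m/s and angle between each of glue_jar, stain_jar's own z axis and vertical below 0.1 rad); the robot touches nothing.
It fails at once if the blue inlay is pressed before the red one is flush, or the yellow before the blue ((value of joint blue_inlay above 0.0035 m and not (value of joint red_inlay above 0.0065 m)) or (value of joint yellow_inlay above 0.0035 m and not (value of joint blue_inlay above 0.0065 m))).
It fails at once if the white inlay or its frame is touched (contact force between any of the arm, the fingers and white_frame above 0.5 N or value of joint white_inlay above 0.0035 m).
It fails at once if a frame is pushed more than 15 mm out of place, or its underside is raised more than 6 mm, or it is tilted (distance of any of red_frame, blue_frame, yellow_frame, white_frame from where it was at the start of the episode above 0.015 m or height (world z) of any of red_frame, blue_frame, yellow_frame, white_frame above 0.009 m or angle between any of red_frame, blue_frame, yellow_frame, white_frame's own z axis and vertical above 0.15 rad).
It fails at once if a jar or the brush is moved more than 15 mm, or a jar is tipped (distance of any of glue_jar, stain_jar, brush from where it was at the start of the episode above 0.015 m or angle between any of glue_jar, stain_jar's own z axis and vertical above 0.2 rad).
It fails at once if an inlay or its frame is pressed roughly, with more than 30 N (contact force between the fingers and red_frame above 30 N or contact force between the fingers and blue_frame above 30 N or contact force between the fingers and yellow_frame above 30 N).
It also fails if it takes over 48 s, if anything falls off the work surface, if the arm or the gripper's body presses on something with over 40 N, if the wrist force passes 120 N, or if a joint passes its speed limit or range.

## Robot

A 6-joint arm with a two-finger parallel gripper is mounted at the origin on the work surface. World frame = base frame: x ahead of the robot, y to its left, z up, the work surface at z = 0. Lengths are in mm, angles in degrees, forces in N, time in s.
With the tool pointing down it reaches from about 300 to 850 mm from the base axis. Payload 4.2 kg.
Tool frame: the origin (TCP) lies at the very end of the fingers, on their centre line; the grasp point (between the pads) lies 19 mm behind it; z points along the fingers, y is the line along which they close (so a half turn about z gives the same grasp; the last joint's range is limited). The gripper opens to 91 mm and grips with 3 to 60 N. Pads are 32 mm wide; open, the fingers measure 118 mm over their backs; the gripper's body (76 mm by 178 mm) begins 60 mm behind the grasp point.
Start: joints at [-72.995, 18.312, 89.639, -0, 72.044, -1.146], TCP at [179.132, -546.402, 213.976] pointing down, gripper open.
Joint ranges: [-177.97, 177.97], [-48.28, 115.42], [12.27, 149.76], [-77.06, 257.06], [2.81, 150.46], [-146.56, 146.56]. Speed limits (degrees/s): [147.25, 147.25, 180, 180, 180, 180].

## Interface

Orientations are given as [roll, pitch, yaw] about the fixed x, y, z axes, in that order (R = Rz(yaw) Ry(pitch) Rx(roll)).
In Python, from workcell import env, eyes gives the robot as it stands.
- The arm moves only by the tool send_rows, never from a script. Its argument "targets" is text: rows parted by semicolons, each of 7 numbers parted by spaces: the shift along the tool's x, y, z in m, then the turn, a rotation vector about the tool's x, y, z in degrees, then the opening in per cent of the stroke, from 0 (shut) to 100 (fully open). A call has 1 to 12 rows; each row is the pose to reach, as a shift and turn from the pose commanded when the call began, along the tool's axes at that moment; what a row does not reach only later rows make up. A row lasts 1/12 s, in which the tool goes at most 41.7 mm and 7.16 degrees, less where a joint would pass 70% of its speed; a pose out of reach is approached as far as the arm can. A call with a gripper value outside its range is refused whole. The fingers move at their own pace and stop on an object; "grip_force" is the grip in N (left out, the last holds). Time passes only in rows, so rows that repeat a pose let the fingers close. It gives the time, the measured TCP pose, the force, the opening and the grip force at its end, in the units of the state.
- env.state(): the state, without advancing time (a new reading comes with each control period).
- eyes.grab_frame(name): name is "scene" or "top"; returns a dict with "image" (384x512x3 uint8, blue, green, red), "fovy" (degrees; the focal length in pixels is half the picture's height over the tangent of half this angle, whatever the lens; pixels are square), "cx", "cy" (the principal point, pixels), "eye" and "attitude" of the camera in the world. Camera axes: x right, y up, looking along -z (the intrinsics and any distortion apply to the point x, -y, -z); pixel columns grow to the right and rows downward; lengths in mm; the calibration is good to about 2 mm. A picture is of the moment at which its call begins. There is no depth.
- env.job_done(): hands the job in; it is judged then, once.
The state is a dict: "time_s": time; "qpos": joint angles; "qvel": joint speeds; "effort": joint torques, N m; "ee_pos": TCP position; "ee_rot": TCP orientation; "force": force on the tool from outside, world axes, zero at the start; "torque": the same for the moment, N m; "gripper_width": finger opening in mm; "gripper_force": force on a finger pad.
Only numpy, scipy, OpenCV 4.12 (cv2) and the standard library are available. Lean on these libraries where they do the work, as an engineer would, in place of code of your own. Each camera call takes 0.05 s, during which the arm holds its last target. There are 200 camera calls.

## Working session

There is one attempt and no reset: what is moved stays moved. The work goes in short steps, Python scripts to look and compute and a tool call to move; the robot and the scene stay as the last step left them, time stands still between calls to the robot, and variables do not carry over. Pictures are saved under pics/ and viewed, at most 10 in all, crops included, and the job is handed in when it is done.

Besides the shell and the picture viewer there is one more tool, called after ">>>" in YAML: its name, and indented under it one key for each argument. send_rows: Moves the arm, as the interface text tells. Its arguments: {"type":"object","properties":{"targets":{"type":"string"},"grip_force":{"type":"number"}},"required":["targets"]}

```bash
mkdir -p pics
python3 - <<'E'
from workcell import env, eyes
import cv2
for n in("scene","top"):
    f=eyes.grab_frame(n); cv2.imwrite(f"pics/{n}0.png",f["image"])
    print({k:v for k,v in f.items() if k!="image"})
s=env.state();print(s)
E
```

```text
{'fovy': 45.63106695005947, 'cx': 255.65345638631752, 'cy': 190.806579390874, 'eye': array([ 927.5390101 , -846.10726134, 1311.72925734]), 'attitude': array([36.63950306,  0.59937388, 28.80675077])}
{'fovy': 54.56558763289603, 'cx': 258.0037826712505, 'cy': 192.9963471700627, 'eye': array([ 377.00717665,  -21.51583185, 1084.64105035]), 'attitude': array([  3.48784998,  -1.95912857, -88.72508888])}
{'time_s': 0.1, 'qpos': array([-7.29940537e+01,  1.83486665e+01,  8.96975947e+01, -8.83791128e-04,
        7.20448136e+01, -1.14765031e+00]), 'qvel': array([-0.10863946, -0.0220507 , -0.13971021,  0.09115428,  0.02205757,
        0.0752423 ]), 'effort': array([ 1.20993023e-03, -4.13331735e+01, -2.32509881e+01,  7.29811960e-02,
        4.21923527e-02, -6.84786278e-05]), 'ee_pos': array([ 179.00068118, -545.96429308,  213.2097994 ]), 'ee_rot': array([-1.79908927e+02, -9.83986667e-04,  1.81538689e+01]), 'force': array([-0.9458986 , -0.13368223, -0.17392498]), 'torque': array([-0.06237658, -0.01494681,  0.06326101]), 'gripper_force': 0.0, 'gripper_width': 90.99884085387097}
```

View pics/top0.png

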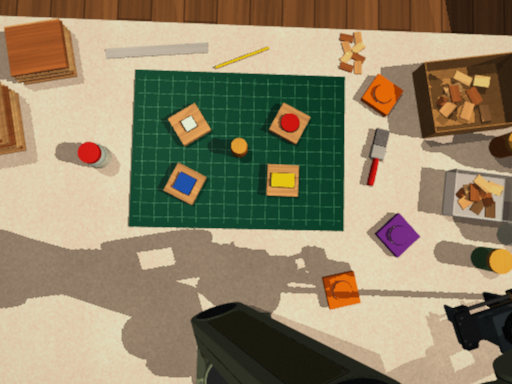

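View pics/scene0.png

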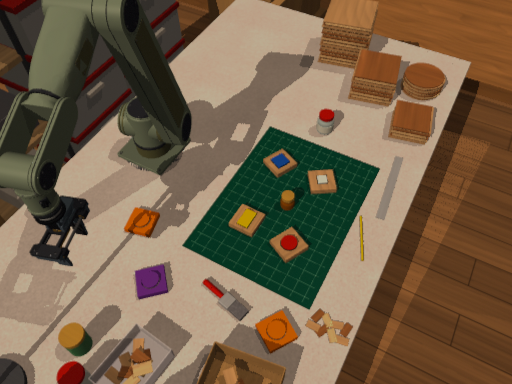

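The top view shows red at (290,123), blue at (184,184), yellow at (283,180), white at (189,124) and the glue jar at (239,147). I'll locate these with colour masks in both views.

```bash
cat > h.py <<'E'
from workcell import env, eyes
import cv2, numpy as np
from scipy.spatial.transform import Rotation as R
ROI={"top":{"red":(290,123),"blue":(184,184),"yellow":(283,180),"white":(189,124)},
     "scene":{"red":(289,243),"blue":(280,160),"yellow":(247,217),"white":(322,180)}}
def ray(f,p):
    h=f["image"].shape[0]; fl=h/2/np.tan(np.radians(f["fovy"]/2))
    p=np.atleast_2d(p).astype(float)
    d=np.c_[(p[:,0]-f["cx"])/fl,-(p[:,1]-f["cy"])/fl,-np.ones(len(p))]
    return R.from_euler("xyz",f["attitude"],degrees=True).apply(d)
def plane(f,p,z):
    d=ray(f,p); return f["eye"]+d*((z-f["eye"][2])/d[:,2])[:,None]
def mask(im,c):
    h,s,v=cv2.split(cv2.cvtColor(im,cv2.COLOR_BGR2HSV))
    m={"red":((h<6)|(h>172))&(s>150)&(v>90),"blue":(h>100)&(h<130)&(s>120)&(v>60),
       "yellow":(h>23)&(h<35)&(s>150)&(v>120),"white":(s<60)&(v>150)}[c]
    return m.astype(np.uint8)
def contour(f,n,c):
    m=mask(f["image"],c);x,y=ROI[n][c];w=np.zeros_like(m);w[y-22:y+22,x-22:x+22]=1
    cs,_=cv2.findContours(m*w,cv2.RETR_EXTERNAL,cv2.CHAIN_APPROX_NONE)
    return max(cs,key=cv2.contourArea)
def cen(k):
    M=cv2.moments(k);return M["m10"]/M["m00"],M["m01"]/M["m00"]
E
python3 - <<'E'
from h import *
F={n:eyes.grab_frame(n) for n in ROI}
for c in ROI["top"]:
    for n in F:
        k=contour(F[n],n,c); P=plane(F[n],k[:,0],30)[:,:2].astype(np.float32)
        print(c,n,plane(F[n],cen(k),30)[0].round(1),cv2.minAreaRect(P))
j=plane(F["top"],(239,147),61);print("jar lid",j)
E
```

```text
red top [ 648.1 -142.6   30. ] ((647.8475952148438, -142.44044494628906), (49.87128829956055, 49.185916900634766), 1.0590095520019531)
red scene [ 649.3 -147.6   30. ] ((648.9478149414062, -147.04901123046875), (48.57959747314453, 52.540348052978516), 26.90938949584961)
blue top [465.1 153.1  30. ] ((465.09295654296875, 153.07826232910156), (49.63176345825195, 47.917030334472656), 64.76812744140625)
blue scene [468.2 147.4  30. ] ((468.005615234375, 147.48094177246094), (50.52016067504883, 49.13349533081055), 64.97633361816406)
yellow top [ 481.5 -124.5   30. ] ((481.13812255859375, -125.23504638671875), (40.11890411376953, 65.82325744628906), 0.936557412147522)
yellow scene [ 480.6 -159.3   30. ] ((482.7718505859375, -158.38046264648438), (11.714986801147461, 36.424232482910156), 82.37554168701172)
white top [636.5 146.2  30. ] ((636.420166015625, 146.44439697265625), (34.107933044433594, 35.043785095214844), 33.31370544433594)
white scene [637.8 141.2  30. ] ((636.93359375, 142.45596313476562), (32.43230056762695, 31.737384796142578), 28.34268569946289)
jar lid [[5.66644582e+02 4.12285664e-01 6.10000000e+01]]
```

```bash
cat >> h.py <<'E'
def delta(x,y,z,yaw):
    s=env.state(); a=R.from_euler("xyz",s["ee_rot"],degrees=True); b=R.from_euler("xyz",[180,0,yaw],degrees=True)
    print("shift",(a.inv().apply(np.array([x,y,z])-s["ee_pos"])/1000).round(4),"turn",(a.inv()*b).as_rotvec(degrees=True).round(2),
      "at",s["ee_pos"].round(1),s["ee_rot"].round(2),"F",s["force"].round(1),"t",s["time_s"])
E
python3 -c "
from h import *
delta(648.7,-145,120,90)"
```

```text
shift [ 0.5712 -0.2348  0.0937] turn [-5.000e-02 -4.000e-02 -7.185e+01] at [ 179.  -546.1  213.4] [-179.94   -0.     18.15] F [-0.5 -0.1  0.6] t 0.2
```

>>> send_rows:
  targets: "0.571 -0.235 0.05 0 0 -71.85 0;0.571 -0.235 0.05 0 0 -71.85 0;0.571 -0.235 0.05 0 0 -71.85 0;0.571 -0.235 0.05 0 0 -71.85 0;0.571 -0.235 0.05 0 0 -71.85 0;0.571 -0.235 0.05 0 0 -71.85 0;0.571 -0.235 0.05 0 0 -71.85 0;0.571 -0.235 0.05 0 0 -71.85 0;0.571 -0.235 0.05 0 0 -71.85 0;0.571 -0.235 0.05 0 0 -71.85 0;0.571 -0.235 0.05 0 0 -71.85 0;0.571 -0.235 0.05 0 0 -71.85 0"
  grip_force: 10

```text
time_s: 1.2
ee_pos: [559.2, -220.9, 173.4]
ee_rot: [-180.0, 0.0, 90.0]
force: [-0.3, -1.2, 0.1]
gripper_width: 14.1
gripper_force: 0.0
```

```bash
python3 -c "
from h import *
delta(648.7,-145,75,90)"
```

```text
shift [0.0758 0.0896 0.0983] turn [-0.01  0.01  0.04] at [ 559.2 -220.9  173.4] [-1.7999e+02  1.0000e-02  9.0040e+01] F [-0.3 -1.2  0.1] t 1.2
```

>>> send_rows:
  targets: "0.025 0.03 0.033 0 0 0 0;0.05 0.06 0.066 0 0 0 0;0.074 0.089 0.098 0 0 0 0;0.074 0.089 0.098 0 0 0 0;0.074 0.089 0.098 0 0 0 0;0.074 0.089 0.098 0 0 0 0;0.074 0.089 0.098 0 0 0 0"

```text
time_s: 1.78
ee_pos: [646.8, -149.1, 76.0]
ee_rot: [180.0, 0.0, 90.0]
force: [0.4, -0.0, 0.8]
gripper_width: 0.5
gripper_force: 0.0
```

Run:
```python
from h import *
delta(648.7,-145,40,90)
a=[cv2.resize(eyes.grab_frame(n)["image"][y-50:y+50,x-65:x+65],(390,300),interpolation=cv2.INTER_CUBIC) for n,x,y in(("top",285,130),("scene",289,225))]
cv2.imwrite("pics/r1.png",np.hstack(a))
```

```text
shift [0.0041 0.0019 0.036 ] turn [0.   0.03 0.  ] at [ 646.8 -149.1   76. ] [1.8e+02 3.0e-02 9.0e+01] F [ 0.4 -0.   0.8] t 1.7833
```

View pics/r1.png

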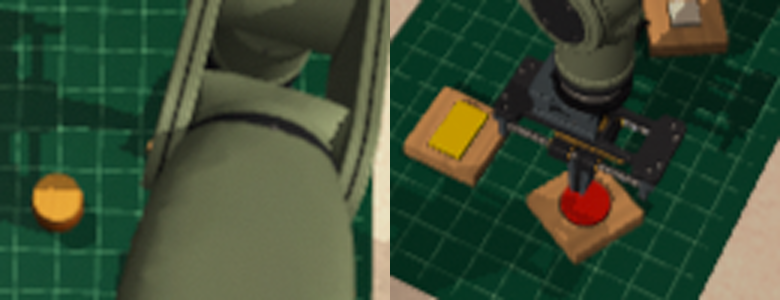

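The scene view shows the fingertips above the red disc, at about (286,239), while the arm hides it in the top view. I'll go lower and check again from near.

>>> send_rows:
  targets: "0.004 0.002 0.015 0 0 0 0;0.004 0.002 0.036 0 0 0 0;0.004 0.002 0.036 0 0 0 0;0.004 0.002 0.036 0 0 0 0;0.004 0.002 0.036 0 0 0 0"

```text
time_s: 2.3
ee_pos: [649.4, -145.5, 41.2]
ee_rot: [179.9, 0.0, 89.9]
force: [-0.2, 0.2, -0.6]
gripper_width: 0.5
gripper_force: 0.0
```

```bash
cat >> h.py <<'E'
def proj(f,P):
    h=f["image"].shape[0]; fl=h/2/np.tan(np.radians(f["fovy"]/2))
    d=R.from_euler("xyz",f["attitude"],degrees=True).inv().apply(np.array(P)-f["eye"])
    return np.c_[f["cx"]+fl*d[:,0]/-d[:,2],f["cy"]-fl*d[:,1]/-d[:,2]]
def near(c,name):
    f=eyes.grab_frame("scene");x,y=ROI["scene"][c];p=env.state()["ee_pos"];b=R.from_euler("xyz",env.state()["ee_rot"],degrees=True)
    im=cv2.resize(f["image"][y-40:y+40,x-40:x+40],(600,600),interpolation=cv2.INTER_CUBIC)
    q=proj(f,p+b.apply([[16,13.5,0],[16,-13.5,0],[-16,-13.5,0],[-16,13.5,0]]))
    q=((q-[x-40,y-40]+.5)*7.5).round().astype(np.int32)
    cv2.polylines(im,[q],True,(255,255,0),1);cv2.imwrite(name,im)
E
python3 - <<'E'
from h import *
delta(648.7,-145,35,90)
near("red","pics/r2.png")
E
```

```text
shift [ 0.0005 -0.0007  0.0062] turn [ 0.12  0.04 -0.05] at [ 649.4 -145.5   41.2] [1.7988e+02 4.0000e-02 8.9950e+01] F [-0.2  0.2 -0.6] t 2.3
```

View pics/r2.png

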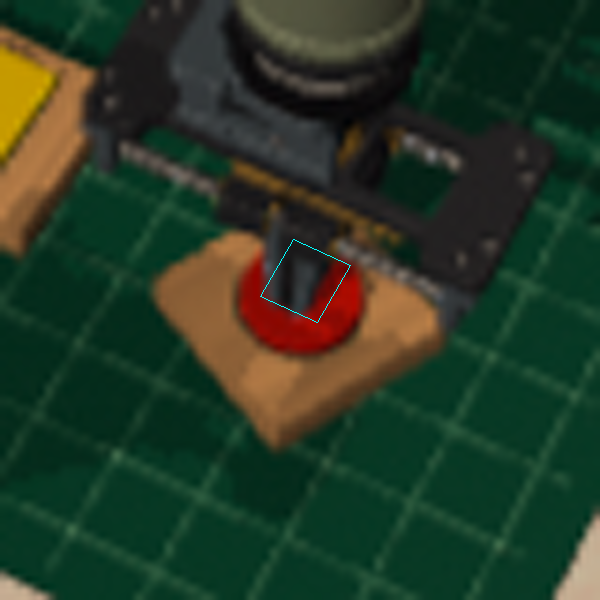

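The picture shows the fingertips well inside the red disc, near crop (297,300) with the disc centre at about (302,300). I'll press.

>>> send_rows:
  targets: "0 0 0.004 0 0 0 0;0 0 0.008 0 0 0 0;0 0 0.010 0 0 0 0;0 0 0.012 0 0 0 0;0 0 0.014 0 0 0 0;0 0 0.016 0 0 0 0;0 0 0.018 0 0 0 0;0 0 0.018 0 0 0 0;0 0 0.018 0 0 0 0"

```text
time_s: 3.1
ee_pos: [649.1, -144.7, 21.7]
ee_rot: [180.0, 0.0, 90.0]
force: [-0.9, -1.0, 3.9]
gripper_width: 0.4
gripper_force: 1.5
```

>>> send_rows:
  targets: "0 0 0.001 0 0 0 0;0 0 0.002 0 0 0 0;0 0 0.003 0 0 0 0;0 0 0.003 0 0 0 0;0 0 0.003 0 0 0 0"

```text
time_s: 3.52
ee_pos: [649.2, -144.7, 19.4]
ee_rot: [180.0, 0.0, 90.0]
force: [-1.3, -0.7, 7.4]
gripper_width: 0.3
gripper_force: 3.7
```

7.4 N at 3.6 mm below flush fits the underlay's stiffness (about 7.2 N), so red is flush. I'll lift and go to blue.

>>> send_rows:
  targets: "0 0 -0.01 0 0 0 0;0 0 -0.03 0 0 0 0;0 0 -0.06 0 0 0 0;0 0 -0.095 0 0 0 0;0 0 -0.12 0 0 0 0;0 0 -0.12 0 0 0 0;0 0 -0.12 0 0 0 0;0 0 -0.12 0 0 0 0"

```text
time_s: 4.18
ee_pos: [648.1, -144.2, 137.6]
ee_rot: [-179.9, -0.0, 90.0]
force: [-0.1, 0.2, -0.0]
gripper_width: 0.5
gripper_force: 0.0
```

Run:
```python
from h import *
delta(466.6,150.3,140,65)
```

```text
shift [ 0.2945 -0.1815 -0.0019] turn [-1.200e-01 -1.000e-02  2.501e+01] at [ 648.1 -144.2  137.6] [-1.7988e+02 -4.0000e-02  9.0010e+01] F [-0.1  0.2 -0. ] t 4.1833
```

>>> send_rows:
  targets: "0.2945 -0.182 0 0 0 25 0;0.2945 -0.182 0 0 0 25 0;0.2945 -0.182 0 0 0 25 0;0.2945 -0.182 0 0 0 25 0;0.2945 -0.182 0 0 0 25 0;0.2945 -0.182 0 0 0 25 0;0.2945 -0.182 0 0 0 25 0;0.2945 -0.182 0 0 0 25 0;0.2945 -0.182 0 0 0 25 0;0.2945 -0.182 0 0 0 25 0;0.2945 -0.182 0 0 0 25 0;0.2945 -0.182 0 0 0 25 0"

```text
time_s: 5.18
ee_pos: [466.9, 149.2, 137.7]
ee_rot: [-179.9, 0.1, 65.0]
force: [-0.4, 0.4, 0.6]
gripper_width: 0.7
gripper_force: 0.0
```

Run:
```python
from h import *
delta(466.6,150.3,41,65)
```

```text
shift [ 0.001  -0.0007  0.0967] turn [-0.06  0.09 -0.01] at [466.9 149.2 137.7] [-1.7994e+02  9.0000e-02  6.4990e+01] F [-0.4  0.4  0.6] t 5.1833
```

>>> send_rows:
  targets: "0 0 0.03 0 0 0 0;0 0 0.06 0 0 0 0;0 0 0.085 0 0 0 0;0 0 0.096 0 0 0 0;0 0 0.096 0 0 0 0;0 0 0.096 0 0 0 0;0 0 0.096 0 0 0 0"

```text
time_s: 5.77
ee_pos: [468.2, 149.4, 43.2]
ee_rot: [179.9, -0.1, 64.9]
force: [0.2, -0.8, 0.8]
gripper_width: 0.5
gripper_force: 0.0
```

Run:
```python
from h import *
delta(466.6,150.3,19.4,65)
near("blue","pics/b1.png")
```

```text
shift [ 0.0001 -0.0018  0.0238] turn [ 0.07 -0.05 -0.08] at [468.2 149.4  43.2] [ 1.7993e+02 -5.0000e-02  6.4920e+01] F [ 0.2 -0.8  0.8] t 5.7667
```

View pics/b1.png

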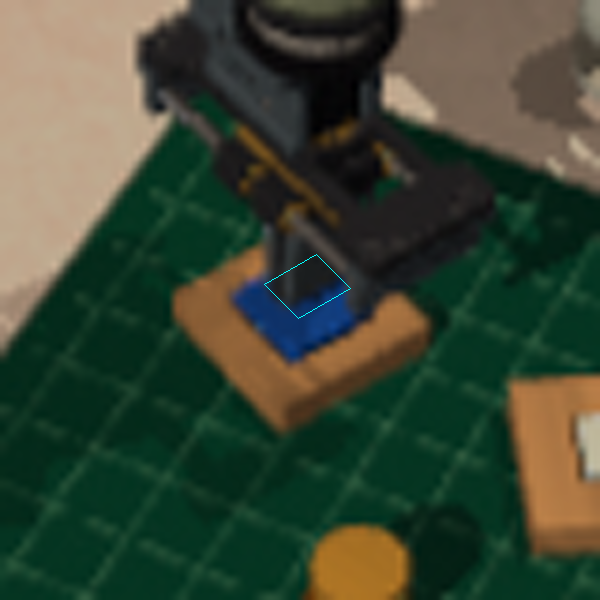

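The picture shows the fingertips over the blue square, at crop (300,295), and centred on it left to right. I'll press the same way.

>>> send_rows:
  targets: "0 -0.001 0.005 0 0 0 0;0 -0.001 0.009 0 0 0 0;0 -0.001 0.012 0 0 0 0;0 -0.001 0.014 0 0 0 0;0 -0.001 0.016 0 0 0 0;0 -0.001 0.018 0 0 0 0;0 -0.001 0.02 0 0 0 0;0 -0.001 0.022 0 0 0 0;0 -0.001 0.022 0 0 0 0;0 -0.001 0.022 0 0 0 0"

```text
time_s: 6.65
ee_pos: [466.0, 150.3, 20.7]
ee_rot: [-180.0, 0.0, 65.0]
force: [-1.0, 1.0, 4.9]
gripper_width: 0.7
gripper_force: 2.4
```

>>> send_rows:
  targets: "0 0 0.001 0 0 0 0;0 0 0.002 0 0 0 0;0 0 0.002 0 0 0 0;0 0 0.002 0 0 0 0"

```text
time_s: 6.98
ee_pos: [466.0, 150.3, 19.0]
ee_rot: [180.0, 0.0, 65.0]
force: [-2.1, -0.8, 7.8]
gripper_width: 0.5
gripper_force: 4.0
```

>>> send_rows:
  targets: "0 0 -0.01 0 0 0 0;0 0 -0.03 0 0 0 0;0 0 -0.06 0 0 0 0;0 0 -0.095 0 0 0 0;0 0 -0.12 0 0 0 0;0 0 -0.12 0 0 0 0;0 0 -0.12 0 0 0 0;0 0 -0.12 0 0 0 0"

```text
time_s: 7.65
ee_pos: [465.3, 150.1, 137.6]
ee_rot: [-179.9, 0.1, 65.0]
force: [-0.4, 0.3, 0.2]
gripper_width: 0.6
gripper_force: 0.0
```

Run:
```python
from h import *
delta(482.4,-127.2,140,91)
```

```text
shift [-0.2441  0.1327 -0.0023] turn [ -0.08   0.05 -26.  ] at [465.3 150.1 137.6] [-1.7993e+02  7.0000e-02  6.5000e+01] F [-0.4  0.3  0.2] t 7.65
```

>>> send_rows:
  targets: "-0.244 0.133 0 0 0 -26 0;-0.244 0.133 0 0 0 -26 0;-0.244 0.133 0 0 0 -26 0;-0.244 0.133 0 0 0 -26 0;-0.244 0.133 0 0 0 -26 0;-0.244 0.133 0 0 0 -26 0;-0.244 0.133 0 0 0 -26 0;-0.244 0.133 0 0 0 -26 0;-0.244 0.133 0 0 0 -26 0;-0.244 0.133 0 0 0 -26 0;-0.244 0.133 0 0 0 -26 0"

```text
time_s: 8.57
ee_pos: [482.7, -125.6, 137.6]
ee_rot: [-179.9, -0.1, 91.1]
force: [-0.7, 0.9, 0.8]
gripper_width: 0.2
gripper_force: 0.0
```

>>> send_rows:
  targets: "0 0 0.03 0 0 0 0;0 0 0.06 0 0 0 0;0 0 0.085 0 0 0 0;0 0 0.096 0 0 0 0;0 0 0.096 0 0 0 0;0 0 0.096 0 0 0 0;0 0 0.096 0 0 0 0"

```text
time_s: 9.15
ee_pos: [484.3, -126.2, 43.4]
ee_rot: [179.9, 0.0, 91.1]
force: [1.2, -0.9, 0.3]
gripper_width: 0.6
gripper_force: 0.0
```

Run:
```python
from h import *
delta(482.4,-127.2,19.4,91)
near("yellow","pics/y1.png")
```

```text
shift [-0.0009 -0.002   0.024 ] turn [0.09 0.02 0.09] at [ 484.3 -126.2   43.4] [1.7991e+02 2.0000e-02 9.1090e+01] F [ 1.2 -0.9  0.3] t 9.15
```

View pics/y1.png

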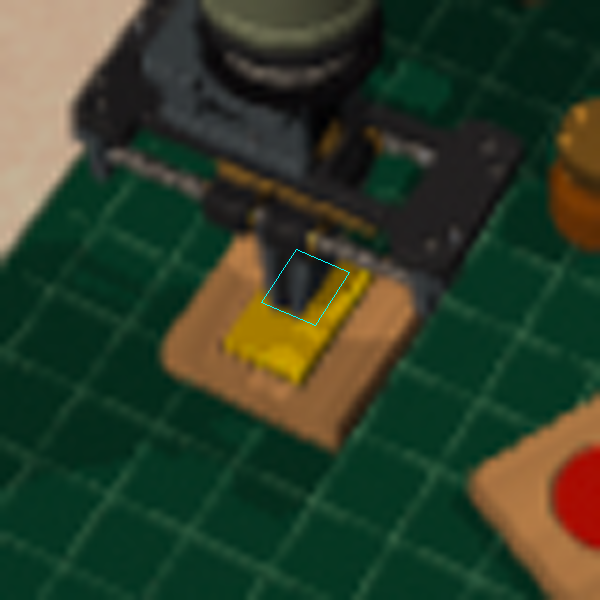

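The picture shows the fingertips over the yellow oblong at crop (290,295). After the descent they will sit near its centre at about (298,310), so I'll press.

>>> send_rows:
  targets: "0 0 0.005 0 0 0 0;0 0 0.009 0 0 0 0;0 0 0.012 0 0 0 0;0 0 0.014 0 0 0 0;0 0 0.016 0 0 0 0;0 0 0.018 0 0 0 0;0 0 0.02 0 0 0 0;0 0 0.022 0 0 0 0;0 0 0.022 0 0 0 0;0 0 0.022 0 0 0 0"

```text
time_s: 10.03
ee_pos: [483.4, -127.0, 20.7]
ee_rot: [-180.0, 0.0, 91.0]
force: [-1.2, 0.4, 4.5]
gripper_width: 0.6
gripper_force: 2.4
```

>>> send_rows:
  targets: "0 0 0.001 0 0 0 0;0 0 0.002 0 0 0 0;0 0 0.002 0 0 0 0;0 0 0.002 0 0 0 0"

```text
time_s: 10.37
ee_pos: [483.4, -127.0, 19.1]
ee_rot: [-180.0, 0.0, 91.0]
force: [-2.5, 1.1, 7.8]
gripper_width: 0.5
gripper_force: 4.0
```

Lifting, then backing off toward the robot's right to clear both views.

>>> send_rows:
  targets: "0 0 -0.01 0 0 0 0;0 0 -0.03 0 0 0 0;0 0 -0.06 0 0 0 0;0 0 -0.1 0 0 0 0;0 0 -0.14 0 0 0 0;0 0 -0.17 0 0 0 0;0 0 -0.19 0 0 0 0;0 0 -0.19 0 0 0 0"

```text
time_s: 11.03
ee_pos: [486.3, -127.9, 213.9]
ee_rot: [179.4, 0.2, 91.0]
force: [-0.3, -0.2, -0.1]
gripper_width: 0.6
gripper_force: 0.0
```

>>> send_rows:
  targets: "-0.04 -0.03 0 0 0 0 0;-0.08 -0.06 0 0 0 0 0;-0.12 -0.09 0 0 0 0 0;-0.16 -0.12 0 0 0 0 0;-0.2 -0.15 0 0 0 0 0;-0.24 -0.18 0 0 0 0 0;-0.28 -0.2 0 0 0 0 0;-0.32 -0.22 0 0 0 0 0;-0.35 -0.23 0 0 0 0 0;-0.35 -0.23 0 0 0 0 0;-0.35 -0.23 0 0 0 0 0;-0.35 -0.23 0 0 0 0 0"

```text
time_s: 12.03
ee_pos: [258.2, -482.4, 207.2]
ee_rot: [-179.9, -0.1, 90.8]
force: [0.2, -0.1, -0.5]
gripper_width: 0.8
gripper_force: 0.0
```

Run:
```python
from h import *
print(env.state()["force"],env.state()["ee_pos"])
a=eyes.grab_frame("scene")["image"][120:280,190:370];b=cv2.imread("pics/scene0.png")[120:280,190:370]
cv2.imwrite("pics/end.png",np.hstack([cv2.resize(i,(400,356),interpolation=cv2.INTER_CUBIC) for i in(b,a)]))
```

```text
[ 0.19823629 -0.05272007 -0.48259147] [ 258.21455019 -482.35558094  207.18741353]
```

View pics/end.png

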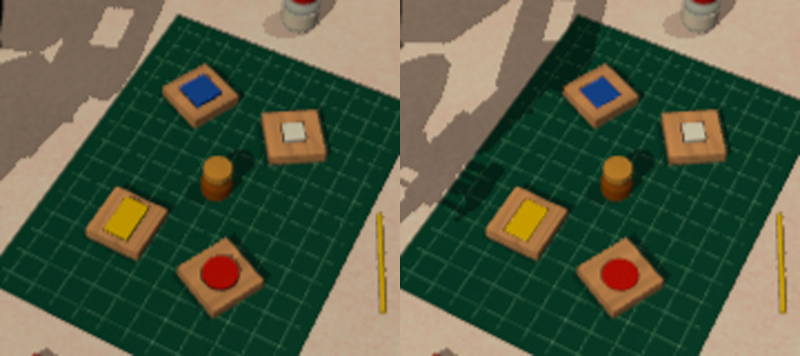

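In the right half (after), blue (601,93), yellow (526,220) and red (620,275) are flush. White is still raised, and nothing has moved.

```bash
python3 -c "
from workcell import env
print(env.job_done())"
```

```text
the job is handed in; nothing more can be done
None
```

I pressed the red, blue and yellow inlays in that order; the final picture shows all three flush, the white inlay still raised and nothing moved, and I handed the job in (no verdict was returned).

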